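Turn the modelling turntable to its index and aim the pointer

TASK

Set the plaster head up for measuring: push the turntable's arm round with a closed fingertip, either way, until the arm stands over the index tongue, in line with the index post. Then push the pointer of the stand round with a fingertip until it points at the middle of the head. Push gently, only on the arm and the pointer and pinch neither of them; do not touch the head or the disc, do not tip or lift anything, and leave everything else on the table where it is.

Things in the scene. Friction and masses are not known exactly. Their poses are not given: they have to be found in the camera images.
- turntable: foot of the modelling turntable, fixed to the table. Origin on the vertical turning axis, at table height (z = 0).
- spoke: turning arm of the turntable (mm): dark steel bar 14 wide, 14 tall, sticking out level from the disc's rim (85 mm from the axis) to 140; underside 53, top 67 above the table. Origin on the turning axis at table height, x along the arm. Turns either way over half a turn, stays where left (friction 0.2 N m, about 2 N at 120 from the axis). Below it lies only the 8 high index plate.
- spoke_end (a point): middle of the arm's outer end, 140 mm from the axis, 60 mm above the table.
- disc: (mm) round plywood disc, radius 85, from 50 to 65 above the table, turning with the arm; origin on the axis at table height.
- index: (mm) fixed dark steel plate under the turntable: disc 180 across, 8 thick, with a tongue 14 wide out to 160 from the axis; on it, 155 from the axis, a thin upright index post 8 across, its top 47 above the table. Origin on the turning axis at table height, x along the tongue to the post.
- index_mark (a point): point on top of the tongue's middle line (mm), 140 from the axis, 8 above the table: straight below the arm's end when the arm is at the index post.
- head: (mm) loose white plaster head, 80 tall, at most 60 wide (68 with the nose), standing on the middle of the disc, its top 145 above the table; origin centre of its underside, x axis towards its face, which looks out along the arm. It rides round with the disc.
- stand: (mm) fixed pointing stand: round foot 60 across and a post 14 across, 86 tall. Origin on the post's axis at table height.
- pointer: (mm) dark steel pointer that swings level about the stand's post, either way. Origin on the post's axis at table height, x along the pointer to its tip, z up. Bar 10 wide, 12 tall, 89 to 101 above the table, straight from 13 to 84 from the axis, then a cone to the tip at 100; hub 26 across, 85 to 105 high. Stays where left (friction 0.08 N m, about 1 N at 70 from the axis).
- pointer_tip (a point): (mm) tip of the pointer, 100 from the post's axis, 95 above the table.
- clay: loose block of terracotta clay 80 x 70 x 60 tall (mm); origin centre of its underside. Leave it alone.
- bowl: loose white ceramic bowl 100 across, 45 tall (mm); origin centre of its underside. Leave it alone.
- wedge: loose wooden block 36 x 24 x 22 tall (mm); origin centre of its underside. Leave it alone.
- weight: loose small brass weight, 36 across, 38 tall (mm); origin centre of its underside. Leave it alone.
- spatula: loose spatula about 200 long (mm), lying on the table. Leave it alone.
- mug: loose mug 76 across, 85 tall (mm); origin centre of its underside. Leave it alone.
- jar: loose closed jar 64 across, 80 tall (mm); origin centre of its underside. Leave it alone.
- caliper: loose flat steel caliper 160 long, up to 10 tall (mm); origin centre of its underside. Leave it alone.

How it is judged:
By the outcome, as a careful person would: the job done as asked, in the order asked, and still so for the second after the job is handed in, with the robot touching nothing.
It also fails if it takes over 72 s, if anything falls off the work surface, if the arm or the gripper's body presses on something with over 40 N, if the wrist force passes 120 N, or if a joint passes its speed limit or range.

ROBOT

A 6-joint arm with a two-finger parallel gripper is mounted at the origin on the work surface. World frame = base frame: x ahead of the robot, y to its left, z up, the work surface at z = 0. Lengths are in m, angles in rad, forces in N, time in s.
With the tool pointing down it reaches from about 0.35 to 0.975 m from the base axis. Payload 4.9 kg.
Tool frame: the origin (TCP) lies at the very end of the fingers, on their centre line; the grasp point (between the pads) lies 19 mm behind it; z points along the fingers, y is the line along which they close (so a half turn about z gives the same grasp; the last joint's range is limited). The gripper opens to 85 mm and grips with 20 to 120 N. Pads are 22 mm wide; open, the fingers measure 114 mm over their backs; the gripper's body (76 mm by 85 mm) begins 54 mm behind the grasp point. The pads swing forward as they close: fully open they stand 13 mm farther back than shut.
Start: joints at [-1.325, 0.053, 1.613, -0, 1.476, -0.119], TCP at [0.223, -0.584, 0.231] pointing down, gripper open.
Joint ranges: [-3.01, 3.01], [-1.01, 2.22], [0.06, 2.58], [-1.02, 4.17], [0.09, 2.62], [-3.14, 3.14]. Speed limits (rad/s): [2.57, 2.57, 3.14, 3.14, 3.14, 3.14].

INTERFACE

Orientations are given as a rotation vector (axis times angle).
In Python, from station import ctrl gives the robot as it stands. The module is installed in compiled form; this text tells all that it offers.
- The arm moves only by the tool jog_arm, never from a script. Its argument "steps" is a list of rows, each an object with "delta_rot": the turn, a rotation vector about the tool's x, y, z in degrees, a list of three; "linear": the shift along the tool's x, y, z in m, a list of three; "grip": the finger opening in m, from 0 to 0.0854. In form: [{"delta_rot": [rx, ry, rz], "linear": [x, y, z], "grip": grip}, ...]. A call has 1 to 10 rows; each row shifts and turns the commanded pose from where the row before left it, along the tool's axes as they then stand; what a row does not reach is not made up. A row lasts 1/10 s, in which the tool goes at most 50 mm and 8.59 degrees, less where a joint would pass 70% of its speed; a pose out of reach is approached as far as the arm can. A call with a gripper value outside its range is refused whole. The fingers move at their own pace and stop on an object; "newtons" is the grip in N (left out, the last holds). Time passes only in rows, so rows that do not move let the fingers close. It gives the time, the measured TCP pose, the force, the opening and the grip force at its end, in the units of the state.
- ctrl.get_obs(): the state, without advancing time (a new reading comes with each control period).
- ctrl.get_image(name): name is "side" or "top" or "wrist"; returns (picture, depth): 420x560x3 uint8, red, green, blue; 420x560 float32, m along the optical axis (not along the pixel's ray), 0 where there is no reading.
- ctrl.camera_info(name): a dict with "camera_matrix" (3x3 intrinsics, pixels), "R" (3x3) and "t" (3): a world point X has camera coordinates R X + t; the wrist camera has in their place "T_tool_cam" (4x4, takes a point from camera to tool coordinates, whose origin is the TCP and whose axes are the flange's). Camera axes: x right, y down, z forward; pixel columns grow to the right and rows downward; lengths in m; the calibration is good to about 2 mm. A picture is of the moment at which its call begins: read the wrist's pose just before it. camera_info takes no time and is no camera call.
- ctrl.finish_job(): hands the job in; it is judged then, once.
The state is a dict: "t": time; "q": joint angles; "dq": joint speeds; "effort": joint torques, N m; "tool_pos": TCP position; "tool_rot": TCP orientation; "contact_force": force on the tool from outside, world axes, zero at the start; "wrist_torque": the same for the moment, N m; "opening": finger opening in m; "grip_force": force on a finger pad.
Only numpy, scipy, OpenCV 4.12 (cv2) and the standard library are available. Lean on these libraries where they do the work, as an engineer would, in place of code of your own. Each camera call takes 0.05 s, during which the arm holds its last target. There are 200 camera calls.

## Working session

There is one attempt and no reset: what is moved stays moved. The work goes in short steps, Python scripts to look and compute and a tool call to move; the robot and the scene stay as the last step left them, time stands still between calls to the robot, and variables do not carry over. Pictures are saved under pics/ and viewed, at most 10 in all, crops included, and the job is handed in when it is done.

Besides the shell and the picture viewer there is one more tool, called after "Emit:" by a JSON object that holds its "method" and its "body", one argument or row to a line. jog_arm: Moves the arm, as the interface text tells. Its arguments: {"type":"object","properties":{"steps":{"type":"array"},"newtons":{"type":"number"}},"required":["steps"]}

```bash
mkdir -p pics; cat > h.py <<'E'
import numpy as np, cv2
from scipy.spatial.transform import Rotation as R
from station import ctrl
def cam(n):
    i=ctrl.camera_info(n); return np.array(i["camera_matrix"]),np.array(i["R"]),np.array(i["t"]).ravel()
def shot(n,f):
    p,d=ctrl.get_image(n); cv2.imwrite(f"pics/{f}.png",p[:,:,::-1]); np.save(f"pics/{f}.npy",d); return p,d
def ray(n,u,v,z):  # pixel to plane z
    K,Rm,t=cam(n); o=-Rm.T@t; r=Rm.T@np.linalg.solve(K,[u,v,1.]); return o+r*(z-o[2])/r[2]
def proj(n,X):
    K,Rm,t=cam(n); c=K@(Rm@np.array(X)+t); return c[:2]/c[2]
E
python3 - <<'E'
from h import *
p,d=shot("top","top1"); p2,_=shot("side","side1")
cv2.imwrite("pics/top1s.png",cv2.resize(p[:,:,::-1],(784,588),interpolation=3))
cv2.imwrite("pics/side1s.png",cv2.resize(p2[:,:,::-1],(784,588),interpolation=3))
o=ctrl.get_obs();print(o)
for n in("top","side"):
    K,Rm,t=cam(n);print(n,K.round(1).tolist(),(-Rm.T@t).round(3),Rm.round(3).tolist())
print(R.from_rotvec(o["tool_rot"]).as_matrix().round(3))
E
```

```text
{'t': 0.1, 'q': array([-1.32501429e+00,  5.33147268e-02,  1.61415218e+00, -2.61089490e-05,
        1.47601047e+00, -1.18992822e-01]), 'dq': array([ 0.00014778, -0.00262616, -0.00160227, -0.00215761, -0.00045487,
       -0.00076306]), 'effort': array([-2.38977145e-04, -3.94908893e+01, -3.71360886e+01, -1.48315103e-04,
        3.94315110e-03,  7.13985415e-06]), 'tool_pos': array([ 0.22282105, -0.58332609,  0.23017385]), 'tool_rot': array([-3.08763569e+00, -5.69478527e-01,  2.28160265e-04]), 'contact_force': array([ 0.14929394, -0.2234341 ,  0.99935455]), 'wrist_torque': array([-0.04664745, -0.01641452, -0.08110625]), 'grip_force': 0.0, 'opening': 0.08490391116372095}
top [[498.4, 0.0, 277.6], [0.0, 498.4, 205.9], [0.0, 0.0, 1.0]] [ 0.275 -0.038  1.566] [[0.029, -1.0, 0.001], [-0.974, -0.029, -0.223], [0.223, 0.005, -0.975]]
side [[450.3, 0.0, 280.9], [0.0, 450.3, 206.5], [0.0, 0.0, 1.0]] [ 0.436 -1.138  1.038] [[0.99, -0.144, -0.008], [-0.1, -0.646, -0.756], [0.104, 0.749, -0.654]]
[[ 0.934  0.357 -0.   ]
 [ 0.357 -0.934  0.002]
 [ 0.    -0.002 -1.   ]]
```

View pics/top1s.png

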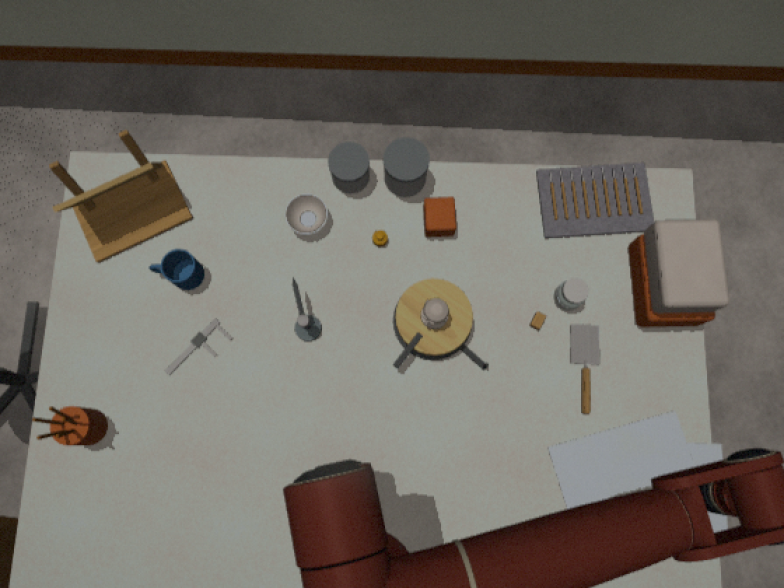

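View pics/side1s.png

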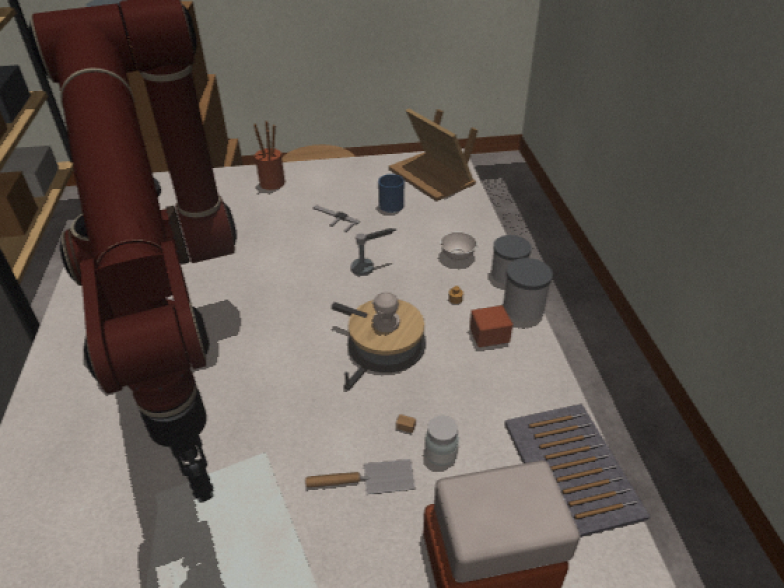

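The top view shows the disc near (434,317), the arm running lower left to (396,365), the tongue and post lower right at (487,366), and the stand at (307,325) with its pointer going up to (295,280). I'll enlarge that region.

```bash
python3 - <<'E'
from h import *
p=cv2.imread("pics/top1.png"); c=p[190:275,200:355]
cv2.imwrite("pics/c1.png",cv2.resize(c,None,fx=5,fy=5,interpolation=cv2.INTER_CUBIC))
p=cv2.imread("pics/side1.png"); c=p[155:285,225:315]
cv2.imwrite("pics/c2.png",cv2.resize(c,None,fx=4.5,fy=4.5,interpolation=cv2.INTER_CUBIC))
E
```

```text
(no output)
```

View pics/c1.png

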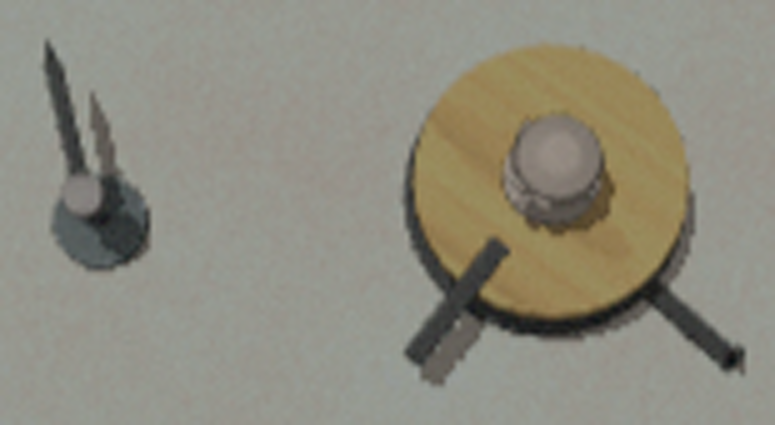

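View pics/c2.png

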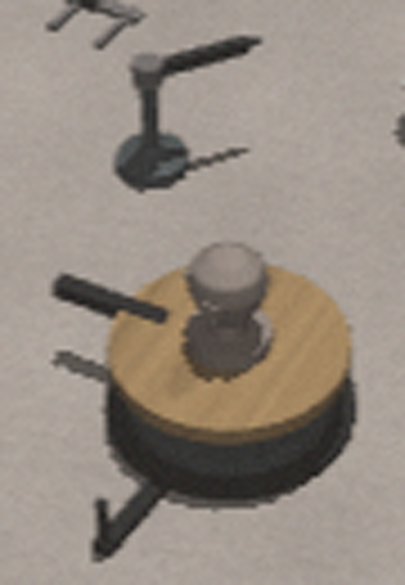

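```bash
python3 - <<'E'
from h import *
f=lambda x,y,z: ray("top",(x+.5)/5-.5+200,(y+.5)/5-.5+190,z)[:2]
D=f(551.5,181.5,.065); A=f(416,358,.067); A2=f(497,243,.067); P=f(735,352,.047);T=f(47,42,.095);H=f(82,193,.105);F=f(101,222,.004)
print("axis",D,"arm",A,A2,"post",P,"tip",T,"hub",H,"foot",F)
ang=lambda v:np.degrees(np.arctan2(v[1],v[0]))
print("r arm",np.linalg.norm(A-D),ang(A-D),ang(A-A2),"post r",np.linalg.norm(P-D),ang(P-D),"tip r",np.linalg.norm(T-H),ang(T-H), "head from H",ang(D-H),np.linalg.norm(D-H))
g=lambda x,y,z: ray("side",(x+.5)/4.5-.5+225,(y+.5)/4.5-.5+155,z)[:2]
print("side: arm",g(60,290,.06),"post base",g(101,551,.008),"top",g(100,503,.047),"disc",g(229,350,.065),"hub",g(147,66,.105),"tip",g(259,40,.095))
E
```

```text
axis [ 0.55929456 -0.13008715] arm [ 0.4485441  -0.05005633] [ 0.51992483 -0.09740088] post [ 0.46024385 -0.24469148] tip [0.63073892 0.17946874] hub [0.53652266 0.15161875] foot [0.53626548 0.15159182]
r arm 0.13664039408325948 144.1472639575847 146.44496300825563 post r 0.1514767230519558 -130.8363383546047 tip r 0.09824625130448464 16.46749105565642 head from H -85.37850278197122 0.2826247881402964
side: arm [ 0.44568458 -0.05708779] post base [ 0.45439744 -0.2585007 ] top [ 0.45660348 -0.25145557] disc [ 0.55633382 -0.14163843] hub [0.53110393 0.14143745] tip [0.62439166 0.17624819]
```

Measured radii agree with the given sizes: arm 137/140, post 151/155, tip 98/100. The arm stands at about 145° and the post at about 229°, so I'll push it counter-clockwise by about 84°. First I'll close the gripper and travel high.

Emit:
{"method": "jog_arm", "body": {
  "steps": [
    {"delta_rot":[0,0,0],"linear":[0.015,-0.014,0],"grip":0},
    {"delta_rot":[0,0,0],"linear":[0.028,-0.0265,0],"grip":0},
    {"delta_rot":[0,0,0],"linear":[0.028,-0.0265,0],"grip":0},
    {"delta_rot":[0,0,0],"linear":[0.028,-0.0265,0],"grip":0},
    {"delta_rot":[0,0,0],"linear":[0.028,-0.0265,0],"grip":0},
    {"delta_rot":[0,0,0],"linear":[0.028,-0.0265,0],"grip":0},
    {"delta_rot":[0,0,0],"linear":[0.028,-0.0265,0],"grip":0},
    {"delta_rot":[0,0,0],"linear":[0.028,-0.0265,0],"grip":0},
    {"delta_rot":[0,0,0],"linear":[0.028,-0.0265,0],"grip":0},
    {"delta_rot":[0,0,0],"linear":[0.028,-0.0265,0],"grip":0}
  ],
  "newtons": 20
}}

```text
t: 1.1
tool_pos: [0.3825, -0.2511, 0.2308]
tool_rot: [-3.089, -0.569, 0.0]
contact_force: [-0.0, -0.6, 0.5]
opening: 0.0004
grip_force: 0.0
```

Emit:
{"method": "jog_arm", "body": {
  "steps": [
    {"delta_rot":[0,0,0],"linear":[0.028,-0.0265,0],"grip":0},
    {"delta_rot":[0,0,0],"linear":[0.028,-0.0265,0],"grip":0},
    {"delta_rot":[0,0,0],"linear":[0.028,-0.0265,0],"grip":0},
    {"delta_rot":[0,0,0],"linear":[0.028,-0.0265,0],"grip":0},
    {"delta_rot":[0,0,0],"linear":[0.028,-0.0265,0],"grip":0},
    {"delta_rot":[0,0,0],"linear":[0.014,-0.013,0],"grip":0},
    {"delta_rot":[0,0,0],"linear":[0.008,-0.006,0],"grip":0},
    {"delta_rot":[0,0,0],"linear":[0,0,0],"grip":0}
  ]
}}

```text
t: 1.9
tool_pos: [0.4797, -0.0528, 0.2309]
tool_rot: [-3.089, -0.572, 0.001]
contact_force: [0.5, -0.2, -0.1]
opening: -0.0003
grip_force: 0.0
```

```bash
python3 - <<'E'
from h import *
o=ctrl.get_obs();print(o["t"],o["tool_pos"],R.from_rotvec(o["tool_rot"]).as_matrix().round(3).tolist(),o["contact_force"].round(1),o["opening"])
p,d=shot("wrist","w1");shot("top","top2");shot("side","side2")
i=ctrl.camera_info("wrist");print(np.array(i["T_tool_cam"]).round(3).tolist(),np.array(i["camera_matrix"]).round(1).tolist())
print(proj("top",o["tool_pos"]),proj("side",o["tool_pos"]))
E
```

```text
1.9 [ 0.47968114 -0.05278555  0.23088519] [[0.934, 0.358, -0.001], [0.358, -0.934, 0.0], [-0.001, -0.0, -1.0]] [ 0.5 -0.2 -0.1] -0.0002782305444367265
[[0.0, -0.964, -0.265, 0.067], [1.0, 0.0, 0.001, 0.0], [-0.001, -0.265, 0.964, -0.144], [0.0, 0.0, 0.0, 1.0]] [[320.5, 0.0, 279.0], [0.0, 320.5, 211.9], [0.0, 0.0, 1.0]]
[284.80973431 242.7309385 ] [245.18371781 174.70822068]
```

View pics/w1.png

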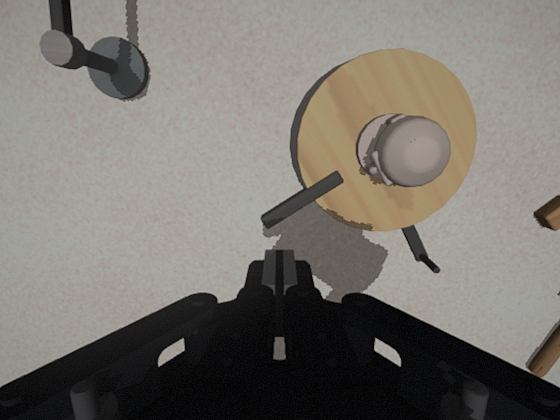

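The wrist view shows the disc (centre about (387,140)), arm end (266,221), post top (436,269) and pointer hub (60,48), all unobstructed.

```bash
cat >> h.py <<'E'
def wray(u,v,z,o=None):
    o=o or ctrl.get_obs(); i=ctrl.camera_info("wrist"); T=np.array(i["T_tool_cam"]); K=np.array(i["camera_matrix"])
    Rt=R.from_rotvec(o["tool_rot"]).as_matrix(); c=Rt@T[:3,3]+o["tool_pos"]; r=Rt@T[:3,:3]@np.linalg.solve(K,[u,v,1.])
    return (c+r*(z-c[2])/r[2])[:2]
ang=lambda v:np.degrees(np.arctan2(v[1],v[0]))
def disc(p,z=.065):  # fit disc from orange-brown pixels in wrist picture
    hsv=cv2.cvtColor(p,cv2.COLOR_RGB2HSV); m=cv2.inRange(hsv,(12,60,60),(28,255,255))
    m=cv2.morphologyEx(m,cv2.MORPH_OPEN,np.ones((5,5)))
    c=max(cv2.findContours(m,0,2)[0],key=cv2.contourArea); h=cv2.convexHull(c)[:,0]
    W=np.array([wray(u,v,z) for u,v in h]); A=np.c_[2*W,np.ones(len(W))]; s=np.linalg.lstsq(A,(W**2).sum(1),rcond=None)[0]
    return s[:2],np.sqrt(s[2]+s[:2]@s[:2])
E
python3 - <<'E'
from h import *
p=cv2.imread("pics/w1.png")[:,:,::-1].copy()
print("fit",disc(p)); D=wray(387.5,140,.065); 
D=disc(p)[0]
for n,u,v,z in [("arm",266.5,221,.067),("armin",340,176,.067),("post",436,270,.047),("hub",60,48,.105),("foot",119,69,.005)]:
    X=wray(u,v,z); print(n,X,np.linalg.norm(X-D),ang(X-D))
E
```

```text
fit (array([ 0.55910269, -0.13253125]), np.float64(0.08456314849826017))
arm [ 0.45003674 -0.05229812] 0.13539843371309906 143.6603617605396
armin [ 0.51793419 -0.10290646] 0.05071955843826363 144.26126189292475
post [ 0.45773442 -0.25040959] 0.1554696988278197 -130.69354481688256
hub [0.53496083 0.14587239] 0.27944841427655454 94.9560239759094
foot [0.53428639 0.14870209] 0.2823261295165048 95.04277134255523
```

Emit:
{"method": "jog_arm", "body": {
  "steps": [
    {"delta_rot":[0,0,0],"linear":[0.0114,-0.0092,0],"grip":0},
    {"delta_rot":[0,0,0],"linear":[0.0114,-0.0092,0],"grip":0},
    {"delta_rot":[0,0,-6.4],"linear":[0,0,0],"grip":0},
    {"delta_rot":[0,0,-6.4],"linear":[0,0,0.02],"grip":0},
    {"delta_rot":[0,0,-6.3],"linear":[0,0,0.03],"grip":0},
    {"delta_rot":[0,0,0],"linear":[0,0,0.03],"grip":0},
    {"delta_rot":[0,0,0],"linear":[0,0,0.02],"grip":0},
    {"delta_rot":[0,0,0],"linear":[0,0,0.01],"grip":0},
    {"delta_rot":[0,0,0],"linear":[0,0,0],"grip":0}
  ]
}}

```text
t: 2.95
tool_pos: [0.4936, -0.0274, 0.1197]
tool_rot: [-2.95, -1.074, 0.004]
contact_force: [-0.2, 0.1, -0.9]
opening: -0.0001
grip_force: 0.0
```

```bash
python3 - <<'E'
from h import *
o=ctrl.get_obs();M=R.from_rotvec(o["tool_rot"]).as_matrix();print(o["t"],o["tool_pos"],M.round(3).tolist(),o["contact_force"].round(1))
D=np.array([.559,-.1325,0]);print("axis in tool",M.T@(D-o["tool_pos"]), ang(M[:2,0])+90)
p,d=shot("wrist","w2")
E
```

```text
2.95 [ 0.49357448 -0.02744206  0.11974954] [[0.766, 0.643, -0.003], [0.643, -0.766, 0.001], [-0.002, -0.003, -1.0]] [-0.2  0.1 -0.9]
axis in tool [-0.01722718  0.1228362   0.11946596] 130.019136010483
```

View pics/w2.png

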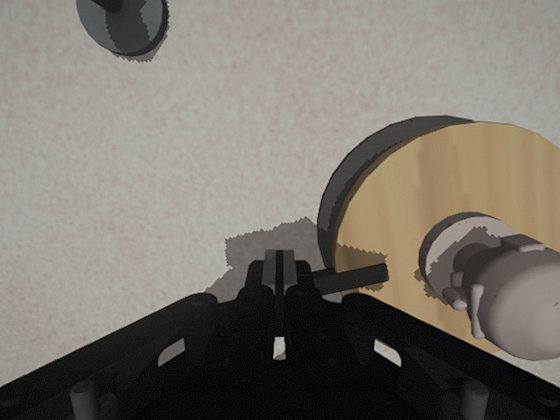

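```bash
python3 - <<'E'
from h import *
d=np.load("pics/w2.npy");i=ctrl.camera_info("wrist");T=np.array(i["T_tool_cam"]);K=np.array(i["camera_matrix"])
for u,v in [(272,255),(290,255),(254,268),(304,268),(312,290),(205,298),(352,298),(345,310),(420,335),(480,365),(290,300)]:
    z=d[v,u];print(u,v,(T@np.r_[np.linalg.solve(K,[u,v,1.])*z,1])[:3].round(3))
E
```

```text
272 255 [ 0.011 -0.003 -0.011]
290 255 [ 0.011  0.005 -0.012]
254 268 [ 0.008 -0.01  -0.017]
304 268 [ 0.008  0.011 -0.017]
312 290 [ 0.012  0.012 -0.044]
205 298 [ 0.014 -0.023 -0.053]
352 298 [ 0.012  0.024 -0.05 ]
345 310 [ 0.01   0.021 -0.054]
420 335 [ 0.012  0.038 -0.069]
480 365 [ 0.012  0.048 -0.08 ]
290 300 [ 0.013  0.004 -0.051]
```

Emit:
{"method": "jog_arm", "body": {
  "steps": [
    {"delta_rot":[0,0,0],"linear":[0,0,0.02],"grip":0},
    {"delta_rot":[0,0,0],"linear":[0,0,0.025],"grip":0},
    {"delta_rot":[0,0,0],"linear":[0,0,0.02],"grip":0},
    {"delta_rot":[0,0,0],"linear":[0,0,0.01],"grip":0},
    {"delta_rot":[0,0,-3],"linear":[-0.0064,-0.0008,0],"grip":0},
    {"delta_rot":[0,0,-3],"linear":[-0.0064,-0.0008,0],"grip":0},
    {"delta_rot":[0,0,-3],"linear":[-0.0064,-0.0008,0],"grip":0},
    {"delta_rot":[0,0,-2],"linear":[-0.0043,-0.0006,0],"grip":0},
    {"delta_rot":[0,0,-2],"linear":[-0.0043,-0.0006,0],"grip":0},
    {"delta_rot":[0,0,-2],"linear":[-0.0043,-0.0006,0],"grip":0}
  ]
}}

```text
t: 4.0
tool_pos: [0.4709, -0.0485, 0.0483]
tool_rot: [2.784, 1.451, 0.006]
contact_force: [0.8, 0.9, -1.4]
opening: 0.0001
grip_force: 0.9
```

Emit:
{"method": "jog_arm", "body": {
  "steps": [
    {"delta_rot":[0,0,-2],"linear":[-0.0043,-0.0005,0],"grip":0},
    {"delta_rot":[0,0,-2],"linear":[-0.0043,-0.0005,0],"grip":0},
    {"delta_rot":[0,0,-2],"linear":[-0.0043,-0.0005,0],"grip":0},
    {"delta_rot":[0,0,-2],"linear":[-0.0043,-0.0005,0],"grip":0},
    {"delta_rot":[0,0,-2],"linear":[-0.0043,-0.0005,0],"grip":0}
  ]
}}

```text
t: 4.5
tool_pos: [0.4577, -0.0656, 0.0483]
tool_rot: [2.647, 1.689, 0.005]
contact_force: [1.9, 2.2, 0.1]
opening: 0.0
grip_force: 0.9
```

```bash
python3 - <<'E'
from h import *
o=ctrl.get_obs();M=R.from_rotvec(o["tool_rot"]).as_matrix();print(o["t"],o["tool_pos"],o["contact_force"].round(1))
D=np.array([.559,-.1325,0]);print("axis in tool",M.T@(D-o["tool_pos"]), ang(M[:2,0])+90)
E
```

```text
4.5 [ 0.4576977  -0.06557074  0.04827684] [1.9 2.2 0.1]
axis in tool [-0.01808633  0.11989516  0.04868644] 155.07840662907387
```

Emit:
{"method": "jog_arm", "body": {
  "steps": [
    {"delta_rot":[0,0,-2.5],"linear":[-0.0053,-0.0006,0],"grip":0},
    {"delta_rot":[0,0,-3],"linear":[-0.0064,-0.0008,0],"grip":0},
    {"delta_rot":[0,0,-3],"linear":[-0.0064,-0.0008,0],"grip":0},
    {"delta_rot":[0,0,-3],"linear":[-0.0064,-0.0008,0],"grip":0},
    {"delta_rot":[0,0,-3],"linear":[-0.0064,-0.0008,0],"grip":0},
    {"delta_rot":[0,0,-3],"linear":[-0.0064,-0.0008,0],"grip":0},
    {"delta_rot":[0,0,-3],"linear":[-0.0064,-0.0008,0],"grip":0},
    {"delta_rot":[0,0,-3],"linear":[-0.0064,-0.0008,0],"grip":0},
    {"delta_rot":[0,0,-3],"linear":[-0.0064,-0.0008,0],"grip":0},
    {"delta_rot":[0,0,-2.5],"linear":[-0.0053,-0.0006,0],"grip":0}
  ]
}}

```text
t: 5.5
tool_pos: [0.4378, -0.1242, 0.0484]
tool_rot: [2.138, 2.297, 0.004]
contact_force: [1.9, 2.0, -0.0]
opening: 0.0
grip_force: 0.9
```

```bash
python3 - <<'E'
from h import *
o=ctrl.get_obs();M=R.from_rotvec(o["tool_rot"]).as_matrix();print(o["t"],o["tool_pos"],o["contact_force"].round(1))
D=np.array([.559,-.1325,0]);print("axis in tool",M.T@(D-o["tool_pos"]), ang(M[:2,0])+90)
E
```

```text
5.5 [ 0.43778529 -0.12420337  0.04842312] [ 1.9  2.  -0. ]
axis in tool [-0.01689159  0.12011572  0.04892366] 184.09545140891777
```

Emit:
{"method": "jog_arm", "body": {
  "steps": [
    {"delta_rot":[0,0,-3],"linear":[-0.0062,-0.0009,0],"grip":0},
    {"delta_rot":[0,0,-3],"linear":[-0.0062,-0.0009,0],"grip":0},
    {"delta_rot":[0,0,-3],"linear":[-0.0062,-0.0009,0],"grip":0},
    {"delta_rot":[0,0,-3],"linear":[-0.0062,-0.0009,0],"grip":0},
    {"delta_rot":[0,0,-3],"linear":[-0.0062,-0.0009,0],"grip":0},
    {"delta_rot":[0,0,-3],"linear":[-0.0062,-0.0009,0],"grip":0},
    {"delta_rot":[0,0,-3],"linear":[-0.0062,-0.0009,0],"grip":0},
    {"delta_rot":[0,0,-3],"linear":[-0.0062,-0.0009,0],"grip":0},
    {"delta_rot":[0,0,-3],"linear":[-0.0062,-0.0009,0],"grip":0},
    {"delta_rot":[0,0,-3],"linear":[-0.0062,-0.0009,0],"grip":0}
  ]
}}

```text
t: 6.5
tool_pos: [0.4473, -0.1852, 0.0481]
tool_rot: [1.471, 2.773, 0.001]
contact_force: [-0.4, 2.9, 1.0]
opening: -0.0001
grip_force: 0.9
```

Emit:
{"method": "jog_arm", "body": {
  "steps": [
    {"delta_rot":[0,0,-3],"linear":[-0.0062,-0.0009,0],"grip":0},
    {"delta_rot":[0,0,-2],"linear":[-0.0042,-0.0006,0],"grip":0},
    {"delta_rot":[0,0,-1],"linear":[-0.0021,-0.0003,0],"grip":0},
    {"delta_rot":[0,0,0],"linear":[0,0,0],"grip":0}
  ]
}}

```text
t: 6.9
tool_pos: [0.4528, -0.1967, 0.0476]
tool_rot: [1.327, 2.845, -0.001]
contact_force: [0.4, -0.5, -0.5]
opening: -0.0001
grip_force: 0.0
```

```bash
python3 - <<'E'
from h import *
o=ctrl.get_obs();M=R.from_rotvec(o["tool_rot"]).as_matrix();print(o["t"],o["tool_pos"],o["contact_force"].round(1))
D=np.array([.559,-.1325,0]);print("axis in tool",M.T@(D-o["tool_pos"]), ang(M[:2,0])+90)
shot("wrist","w3");p,d=shot("side","side3")
cv2.imwrite("pics/s3.png",cv2.resize(p[150:290,210:350,::-1],None,fx=4,fy=4,interpolation=cv2.INTER_CUBIC))
E
```

```text
6.9 [ 0.4527908  -0.19671401  0.04758294] [ 0.4 -0.5 -0.5]
axis in tool [-0.0189369   0.12261375  0.04769941] 219.98754030821854
```

View pics/s3.png

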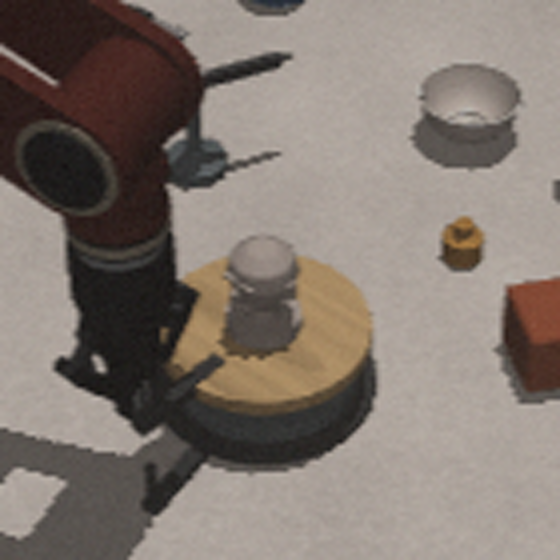

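Emit:
{"method": "jog_arm", "body": {
  "steps": [
    {"delta_rot":[0,0,-1.5],"linear":[-0.0031,-0.0005,0],"grip":0},
    {"delta_rot":[0,0,-2],"linear":[-0.0041,-0.0006,0],"grip":0},
    {"delta_rot":[0,0,-2],"linear":[-0.0041,-0.0006,0],"grip":0},
    {"delta_rot":[0,0,-1],"linear":[-0.0021,-0.0003,0],"grip":0},
    {"delta_rot":[0,0,-0.5],"linear":[-0.001,-0.0002,0],"grip":0},
    {"delta_rot":[0,0,0],"linear":[0,0,0],"grip":0},
    {"delta_rot":[0,0,0],"linear":[0,0,0],"grip":0}
  ]
}}

```text
t: 7.7
tool_pos: [0.4599, -0.2081, 0.0463]
tool_rot: [1.151, 2.923, -0.0]
contact_force: [-0.8, -0.4, -0.1]
opening: 0.0002
grip_force: 0.1
```

```bash
python3 - <<'E'
from h import *
o=ctrl.get_obs();M=R.from_rotvec(o["tool_rot"]).as_matrix();print(o["t"],o["tool_pos"],o["contact_force"].round(1))
D=np.array([.559,-.1325,0]);c=M.T@(D-o["tool_pos"]);print("axis in tool",c, ang(M[:2,0])+90,"arm est",ang(M[:2,0])+90+np.degrees((.018+c[0])/.12))
E
```

```text
7.7 [ 0.45991729 -0.20811693  0.04628848] [-0.8 -0.4 -0.1]
axis in tool [-0.02087397  0.12288148  0.04628547] 226.9978816437326 arm est 225.6256629043552
```

Emit:
{"method": "jog_arm", "body": {
  "steps": [
    {"delta_rot":[0,0,0],"linear":[0.01,0,0],"grip":0},
    {"delta_rot":[0,0,0],"linear":[0.015,0,0],"grip":0},
    {"delta_rot":[0,0,0],"linear":[0,0,-0.03],"grip":0},
    {"delta_rot":[0,0,0],"linear":[0,0,-0.04],"grip":0},
    {"delta_rot":[0,0,0],"linear":[0,0,-0.04],"grip":0},
    {"delta_rot":[0,0,0],"linear":[0,0,-0.04],"grip":0},
    {"delta_rot":[0,0,0],"linear":[-0.02,0,-0.03],"grip":0},
    {"delta_rot":[0,0,0],"linear":[-0.04,0,0],"grip":0},
    {"delta_rot":[0,0,0],"linear":[-0.04,0,0],"grip":0},
    {"delta_rot":[0,0,0],"linear":[-0.04,0,0],"grip":0}
  ]
}}

```text
t: 8.7
tool_pos: [0.5447, -0.2871, 0.2268]
tool_rot: [1.151, 2.922, -0.001]
contact_force: [0.7, 1.7, 0.9]
opening: 0.0
grip_force: 0.0
```

Emit:
{"method": "jog_arm", "body": {
  "steps": [
    {"delta_rot":[0,0,0],"linear":[-0.01,0,0],"grip":0},
    {"delta_rot":[0,0,0],"linear":[0,0,0],"grip":0},
    {"delta_rot":[0,0,0],"linear":[0,0,0],"grip":0}
  ]
}}

```text
t: 9.0
tool_pos: [0.5505, -0.2925, 0.226]
tool_rot: [-1.151, -2.922, -0.001]
contact_force: [0.5, -0.1, -0.6]
opening: 0.0006
grip_force: 0.0
```

```bash
python3 - <<'E'
from h import *
o=ctrl.get_obs();print(o["t"],o["tool_pos"],o["contact_force"].round(1))
p,d=shot("wrist","w4"); print(disc(p))
cv2.imwrite("pics/w4s.png",cv2.resize(p[:,:,::-1],(784,588),interpolation=cv2.INTER_CUBIC))
E
```

```text
9.0 [ 0.5505133  -0.29245867  0.22599415] [ 0.5 -0.1 -0.6]
(array([ 0.55942173, -0.13090061]), np.float64(0.08470450991611639))
```

View pics/w4s.png

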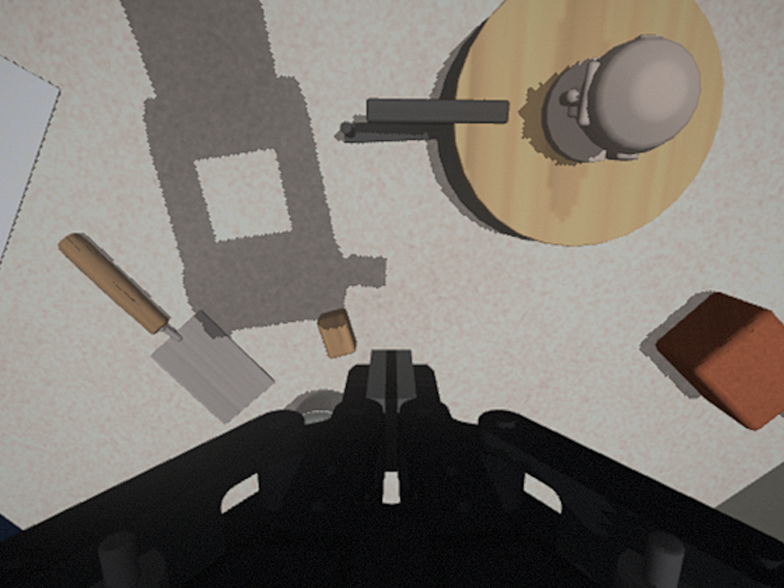

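```bash
python3 - <<'E'
from h import *
p=cv2.imread("pics/w4.png")[:,:,::-1].copy();d=np.load("pics/w4.npy")
g=cv2.cvtColor(p,cv2.COLOR_RGB2GRAY)
for u in (275,300,315,340,355): print(u,g[66:100,u])
print(g[84:104,240:270:2])
E
```

```text
275 [171 174 177 185 121  59  71  79  75  74  76  73  73  72  72  76  74  74
  73  69  58  43  48  54  53  53  51  53  48  58  76  75  78  73]
300 [177 178 176 184 127  62  69  74  73  77  74  74  74  73  74  71  71  72
  76  70  60  46  38  51  50  51  50  51  51  51  61  71  73  50]
315 [55 42 43 47 43 59 71 73 75 75 74 73 75 71 73 70 73 75 76 72 64 46 39 47
 51 47 52 49 50 46 48 50 50 52]
340 [139 140 141 141 148 100  58  73  74  76  76  74  75  71  68  73  69  73
  71  71  62  36 123 148 143 142 142 143 143 142 142 141 146 144]
355 [152 153 154 156 162 109  53  71  76  73  75  73  74  73  73  73  74  73
  72  73  66  43 103 151 158 155 155 154 156 156 155 156 154 155]
[[175 181 176 176 176 177 137 110 109 108 110  53  76  75  74]
 [178 178 181 181 179 180 159 111 108 110 116  61  71  68  68]
 [177 178 189 143 161 189 129 113 116 115 118  74  51  56  52]
 [177 181 146  83  99 152  91  88  84  80  83  62  40  42  44]
 [175 168  79  66  68  89  69  53  50  48  48  51  50  52  50]
 [178 169  62  72  72  58  73  50  56  53  52  52  52  55  53]
 [181 156  67  73  74  69  67  52  55  51  53  52  56  53  52]
 [181 156  68  75  76  70  50  54  54  52  51  55  56  54  52]
 [183 158  67  76  80  65  47  49  55  55  54  54  54  55  53]
 [185 121  65  73  78  60  44  56  52  51  50  53  52  51  50]
 [168  99  85  69  68  41  44  62  61  61  61  62  59  46  63]
 [119 105 105  59  50  43  41  67  73  75  77  76  75  70  75]
 [ 97 105 111  61  41  43  45  71  77  77  78  76  77  78  77]
 [ 96 104 110  68  52  40  46  76  75  76  74  74  75  76  76]
 [ 96 104 112  71  71  54  72  77  74  74  75  75  76  75  76]
 [128  99 107  84  76  70  77  75  76  75  73  72  77  73  73]
 [168 130 139  86  73  75  75  74  74  73  73  66  60  61  52]
 [176 167 176  64  50  50  50  61  54  62  73  84  98 122 121]
 [174 180 186 153 155 127 154 155 122 130 165 160 167 174 173]
 [179 177 180 184 186 175 187 183 173 175 185 181 181 179 181]]
```

```bash
python3 - <<'E'
from h import *
p=cv2.imread("pics/w4.png")[:,:,::-1].copy();D=disc(p)[0]
a=wray(275,78.3,.067);b=wray(355,79,.067);c=wray(262,78.3,.067);P=wray(247.2,91.3,.047)
print(a,b,P,"arm",ang(a-b)%360,ang(c-D)%360,"post",ang(P-D)%360,np.linalg.norm(P-D),np.linalg.norm(c-D))
# lateral offset of post from arm line
e=(a-b)/np.linalg.norm(a-b);print("offset mm",1000*(e[0]*(P-a)[1]-e[1]*(P-a)[0]),"axis off",1000*(e[0]*(D-a)[1]-e[1]*(D-a)[0]))
E
```

```text
[ 0.47134242 -0.22295006] [ 0.51971219 -0.17181461] [ 0.45978445 -0.24849173] arm 226.5920902881464 226.3281433792106 post 229.72473533056345 0.15412741742583688 0.13882906893241415
offset mm 9.15529134477677 axis off 0.7325772507479067
```

Emit:
{"method": "jog_arm", "body": {
  "steps": [
    {"delta_rot":[0,0,0],"linear":[0.03,0,0],"grip":0},
    {"delta_rot":[0,0,0],"linear":[0.04,0,0],"grip":0},
    {"delta_rot":[0,0,0],"linear":[0.04,0,0],"grip":0},
    {"delta_rot":[0,0,0],"linear":[0.04,0,0],"grip":0},
    {"delta_rot":[0,0,0],"linear":[0,0,0.03],"grip":0},
    {"delta_rot":[0,0,0],"linear":[0,0,0.04],"grip":0},
    {"delta_rot":[0,0,0],"linear":[0,0,0.04],"grip":0},
    {"delta_rot":[0,0,0],"linear":[0,0,0.04],"grip":0},
    {"delta_rot":[0,0,0],"linear":[0,0,0.02],"grip":0},
    {"delta_rot":[0,0,0],"linear":[0,0,0.01],"grip":0}
  ]
}}

```text
t: 10.05
tool_pos: [0.4393, -0.1892, 0.0439]
tool_rot: [-1.149, -2.92, -0.001]
contact_force: [0.2, -0.0, -0.4]
opening: 0.0001
grip_force: 0.0
```

Emit:
{"method": "jog_arm", "body": {
  "steps": [
    {"delta_rot":[0,0,0],"linear":[-0.012,0,0],"grip":0},
    {"delta_rot":[0,0,0],"linear":[-0.008,0,0],"grip":0},
    {"delta_rot":[0,0,0],"linear":[-0.003,0,0],"grip":0},
    {"delta_rot":[0,0,0],"linear":[-0.001,0,0],"grip":0},
    {"delta_rot":[0,0,0],"linear":[0,0,0],"grip":0}
  ]
}}

```text
t: 10.55
tool_pos: [0.4599, -0.2079, 0.0472]
tool_rot: [1.151, 2.921, -0.001]
contact_force: [-0.4, -1.3, -0.0]
opening: 0.0001
grip_force: 0.0
```

```bash
python3 - <<'E'
from h import *
o=ctrl.get_obs();M=R.from_rotvec(o["tool_rot"]).as_matrix();print(o["t"],o["tool_pos"],o["contact_force"].round(1))
D=np.array([.559,-.1325,0]);c=M.T@(D-o["tool_pos"]);print("axis in tool",c, ang(M[:2,0])+90)
E
```

```text
10.55 [ 0.45989836 -0.20794249  0.04724002] [-0.4 -1.3 -0. ]
axis in tool [-0.02093591  0.12275088  0.04730996] 226.99417023979993
```

Emit:
{"method": "jog_arm", "body": {
  "steps": [
    {"delta_rot":[0,0,-0.5],"linear":[-0.0011,-0.0002,0],"grip":0},
    {"delta_rot":[0,0,-0.5],"linear":[-0.0011,-0.0002,0],"grip":0},
    {"delta_rot":[0,0,-0.5],"linear":[-0.0011,-0.0002,0],"grip":0},
    {"delta_rot":[0,0,-0.5],"linear":[-0.0011,-0.0002,0],"grip":0},
    {"delta_rot":[0,0,-0.5],"linear":[-0.0011,-0.0002,0],"grip":0},
    {"delta_rot":[0,0,-0.5],"linear":[-0.0011,-0.0002,0],"grip":0},
    {"delta_rot":[0,0,-0.5],"linear":[-0.0011,-0.0002,0],"grip":0},
    {"delta_rot":[0,0,0],"linear":[0,0,0],"grip":0}
  ]
}}

```text
t: 11.35
tool_pos: [0.4641, -0.2136, 0.0462]
tool_rot: [1.061, 2.957, 0.0]
contact_force: [-0.1, 1.0, -0.6]
opening: 0.0002
grip_force: 0.4
```

Emit:
{"method": "jog_arm", "body": {
  "steps": [
    {"delta_rot":[0,0,0],"linear":[0.01,0,0],"grip":0},
    {"delta_rot":[0,0,0],"linear":[0.015,0,0],"grip":0},
    {"delta_rot":[0,0,0],"linear":[0,0,-0.03],"grip":0},
    {"delta_rot":[0,0,0],"linear":[0,0,-0.04],"grip":0},
    {"delta_rot":[0,0,0],"linear":[0,0,-0.04],"grip":0},
    {"delta_rot":[0,0,0],"linear":[0,0,-0.04],"grip":0},
    {"delta_rot":[0,0,0],"linear":[-0.02,0,-0.03],"grip":0},
    {"delta_rot":[0,0,0],"linear":[-0.04,0,0],"grip":0},
    {"delta_rot":[0,0,0],"linear":[-0.04,0,0],"grip":0},
    {"delta_rot":[0,0,0],"linear":[-0.04,0,0],"grip":0}
  ]
}}

```text
t: 12.35
tool_pos: [0.5536, -0.2874, 0.2269]
tool_rot: [1.061, 2.956, -0.001]
contact_force: [-0.5, 0.7, -1.4]
opening: -0.0
grip_force: 0.0
```

Emit:
{"method": "jog_arm", "body": {
  "steps": [
    {"delta_rot":[0,0,0],"linear":[-0.01,0,0],"grip":0},
    {"delta_rot":[0,0,0],"linear":[0,0,0],"grip":0},
    {"delta_rot":[0,0,0],"linear":[0,0,0],"grip":0}
  ]
}}

```text
t: 12.65
tool_pos: [0.5597, -0.2923, 0.2261]
tool_rot: [-1.061, -2.956, -0.0]
contact_force: [0.9, -0.3, -0.1]
opening: -0.0
grip_force: 0.0
```

```bash
python3 - <<'E'
from h import *
o=ctrl.get_obs();print(o["t"],o["tool_pos"],o["contact_force"].round(1))
p,d=shot("wrist","w5"); print(disc(p))
c=p[50:130,220:380,::-1]
cv2.imwrite("pics/w5s.png",cv2.resize(c,None,fx=5,fy=5,interpolation=cv2.INTER_NEAREST))
E
```

```text
12.65 [ 0.55966553 -0.29233402  0.22606651] [ 0.9 -0.3 -0.1]
(array([ 0.55932277, -0.13087883]), np.float64(0.08467016965792261))
```

View pics/w5s.png

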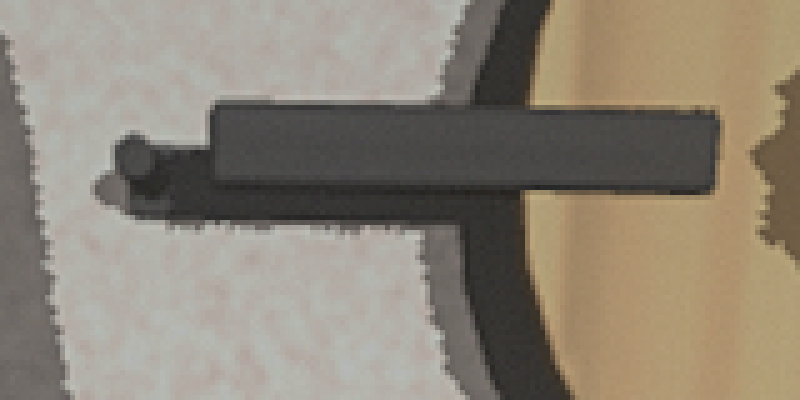

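The arm's end now stands at crop (213,142) with the post top at (134,154), so they're almost in line. Next I'll get the numbers.

```bash
python3 - <<'E'
from h import *
p=cv2.imread("pics/w5.png")[:,:,::-1].copy();D=disc(p)[0]
f=lambda x,y,z: wray((x+.5)/5-.5+220,(y+.5)/5-.5+50,z)
c=f(213,142.5,.067);b=f(718,152.5,.067);P=f(134,154,.047)
e=(c-b)/np.linalg.norm(c-b)
L=lambda X:1000*(e[0]*(X-c)[1]-e[1]*(X-c)[0])
print("arm",ang(c-b)%360,ang(c-D)%360,np.linalg.norm(c-D),"post",ang(P-D)%360,np.linalg.norm(P-D),"offs",L(P),L(D))
tu,tl=f(190,147,.008),f(190,218,.008); print("tongue edges",tu,tl,np.linalg.norm(tu-tl),"mid offs",L((tu+tl)/2),ang((tu+tl)/2-D)%360)
o=ctrl.get_obs();M=R.from_rotvec(o["tool_rot"]).as_matrix();X=np.r_[D,0]
print(ang(M[:2,0])+90)
E
```

```text
arm 229.49687916235476 229.4684286858076 0.13883532820023967 post 229.3906491240316 0.15466105321279125 offs -0.21781201366707828 0.06893930268736526
tongue edges [ 0.45916464 -0.23816992] [ 0.46984993 -0.24728813] 0.014046961966522841 mid offs 0.6195570421213621 229.71203352190733
230.51838865241857
```

The arm is in line with the post within 0.3°. For the pointer, I'll travel high towards the stand and look on the way.

Emit:
{"method": "jog_arm", "body": {
  "steps": [
    {"delta_rot":[0,0,0],"linear":[0.012,0.014,0],"grip":0},
    {"delta_rot":[0,0,0],"linear":[0.023,0.028,0],"grip":0},
    {"delta_rot":[0,0,0],"linear":[0.023,0.028,0],"grip":0},
    {"delta_rot":[0,0,0],"linear":[0.023,0.028,0],"grip":0},
    {"delta_rot":[0,0,0],"linear":[0.023,0.028,0],"grip":0},
    {"delta_rot":[0,0,0],"linear":[0.023,0.028,0],"grip":0},
    {"delta_rot":[0,0,0],"linear":[0.023,0.028,0],"grip":0},
    {"delta_rot":[0,0,0],"linear":[0.023,0.028,0],"grip":0},
    {"delta_rot":[0,0,0],"linear":[0.013,0.015,0],"grip":0},
    {"delta_rot":[0,0,0],"linear":[0,0,0],"grip":0}
  ]
}}

```text
t: 13.7
tool_pos: [0.5587, 0.0023, 0.2267]
tool_rot: [1.055, 2.959, 0.001]
contact_force: [-1.0, -0.1, 0.6]
opening: -0.0003
grip_force: 0.0
```

Emit:
{"method": "jog_arm", "body": {
  "steps": [
    {"delta_rot":[0,0,0],"linear":[0,0,0],"grip":0}
  ]
}}

```text
t: 13.8
tool_pos: [0.5592, -0.0003, 0.2266]
tool_rot: [1.059, 2.957, -0.0]
contact_force: [-0.5, -0.2, 0.2]
opening: -0.0001
grip_force: 0.0
```

```bash
python3 - <<'E'
from h import *
o=ctrl.get_obs();print(o["t"],o["tool_pos"],R.from_rotvec(o["tool_rot"]).as_matrix().round(3).tolist())
p,d=shot("wrist","w6")
cv2.imwrite("pics/w6s.png",cv2.resize(p[:,:,::-1],(784,588),interpolation=cv2.INTER_CUBIC))
E
```

```text
13.8 [ 5.59218809e-01 -3.18915369e-04  2.26615896e-01] [[-0.773, 0.635, 0.001], [0.635, 0.773, -0.0], [-0.001, -0.0, -1.0]]
```

View pics/w6s.png

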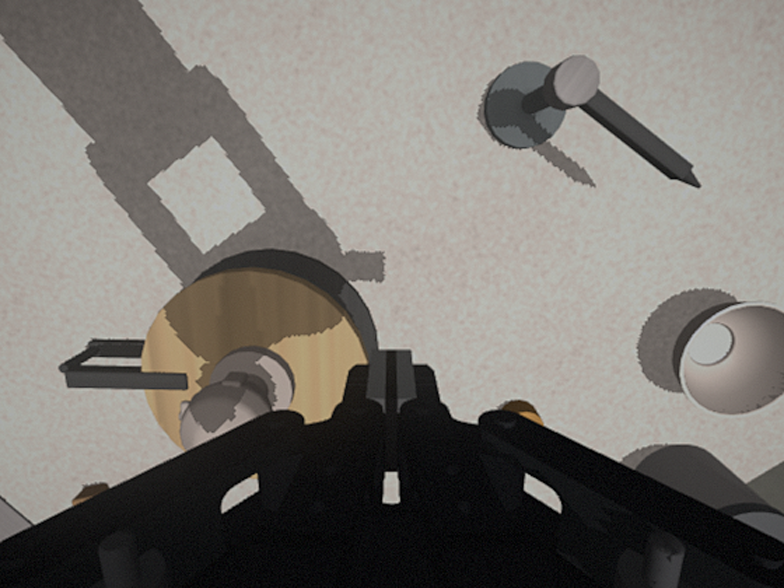

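```bash
python3 - <<'E'
from h import *
f=lambda x,y,z: wray((x+.5)/1.4-.5,(y+.5)/1.4-.5,z)
H=f(576,80,.105);T=f(699,185,.095);F=f(525,104,.004)
p=cv2.imread("pics/w6.png")[:,:,::-1].copy()
print(H,F,T,np.linalg.norm(T-H),ang(T-H))
d=np.load("pics/w6.npy"); 
D=np.array([.5593,-.1313]);print("target",ang(D-H),ang(D-F))
H=(H+F)/2
for psi in (35,):
    a=np.radians(psi);e=np.array([np.cos(a),np.sin(a)]);n=np.array([-e[1],e[0]])
    o=ctrl.get_obs();M=R.from_rotvec(o["tool_rot"]).as_matrix()
    G=H+.068*e+.018*n;dl=np.r_[G,.226]-o["tool_pos"];print(H,G,"tool delta",M.T@dl,"rot z",ang(M[:2,0])-(psi+90))
E
```

```text
[0.53422147 0.14975917] [0.53389072 0.15193827] [0.62995334 0.17894964] 0.1000833333505533 16.95745981552345
target -84.90107900021682 -84.87372267328037
[0.53405609 0.15084872] [0.57943406 0.20459665] tool delta [0.11527828 0.17143919 0.00043157] rot z 15.52410669872819
```

Emit:
{"method": "jog_arm", "body": {
  "steps": [
    {"delta_rot":[0,0,0],"linear":[0.0155,0.0235,0],"grip":0},
    {"delta_rot":[0,0,0],"linear":[0.022,0.033,0],"grip":0},
    {"delta_rot":[0,0,0],"linear":[0.022,0.033,0],"grip":0},
    {"delta_rot":[0,0,0],"linear":[0.022,0.033,0],"grip":0},
    {"delta_rot":[0,0,0],"linear":[0.022,0.033,0],"grip":0},
    {"delta_rot":[0,0,0],"linear":[0.0118,0.016,0],"grip":0},
    {"delta_rot":[0,0,7.8],"linear":[0,0,0],"grip":0},
    {"delta_rot":[0,0,7.7],"linear":[0,0,0],"grip":0},
    {"delta_rot":[0,0,0],"linear":[0,0,0.03],"grip":0},
    {"delta_rot":[0,0,0],"linear":[0,0,0.03],"grip":0}
  ]
}}

```text
t: 14.85
tool_pos: [0.5814, 0.2036, 0.1672]
tool_rot: [1.452, 2.783, 0.003]
contact_force: [0.3, -0.4, -0.2]
opening: -0.0002
grip_force: 0.0
```

```bash
cat > s.py <<'E'
from h import *
o=ctrl.get_obs();M=R.from_rotvec(o["tool_rot"]).as_matrix();print(o["t"],o["tool_pos"],o["contact_force"].round(1))
c=M.T@(np.array([.534,.1508,0])-o["tool_pos"]);psi=ang(M[:2,0])-90;print("hub in tool",c,psi,"ptr est",psi-np.degrees((.0175+c[0])/.068))
E
python3 s.py
```

```text
14.85 [0.58144381 0.20362337 0.16722522] [ 0.3 -0.4 -0.2]
hub in tool [-0.01590504 -0.06966994  0.16702882] 34.90463290482036 ptr est 33.56074674805206
```

Emit:
{"method": "jog_arm", "body": {
  "steps": [
    {"delta_rot":[0,0,0],"linear":[0.002,0,0.03],"grip":0},
    {"delta_rot":[0,0,0],"linear":[0,0,0.03],"grip":0},
    {"delta_rot":[0,0,0],"linear":[0,0,0.02],"grip":0},
    {"delta_rot":[0,0,0],"linear":[0,0,0.012],"grip":0},
    {"delta_rot":[0,0,3],"linear":[-0.0036,0.0008,0],"grip":0},
    {"delta_rot":[0,0,3],"linear":[-0.0036,0.0008,0],"grip":0},
    {"delta_rot":[0,0,3],"linear":[-0.0036,0.0008,0],"grip":0},
    {"delta_rot":[0,0,3],"linear":[-0.0036,0.0008,0],"grip":0},
    {"delta_rot":[0,0,2],"linear":[-0.0024,0.0006,0],"grip":0},
    {"delta_rot":[0,0,2],"linear":[-0.0024,0.0006,0],"grip":0}
  ]
}}

```text
t: 15.85
tool_pos: [0.5929, 0.1906, 0.0752]
tool_rot: [1.827, 2.554, 0.002]
contact_force: [0.3, -0.4, 0.3]
opening: -0.0001
grip_force: 0.0
```

Emit:
{"method": "jog_arm", "body": {
  "steps": [
    {"delta_rot":[0,0,2],"linear":[-0.0024,0.0006,0],"grip":0},
    {"delta_rot":[0,0,2],"linear":[-0.0024,0.0006,0],"grip":0},
    {"delta_rot":[0,0,3],"linear":[-0.0036,0.0008,0],"grip":0},
    {"delta_rot":[0,0,3],"linear":[-0.0036,0.0008,0],"grip":0},
    {"delta_rot":[0,0,3],"linear":[-0.0036,0.0008,0],"grip":0}
  ]
}}

```text
t: 16.35
tool_pos: [0.6002, 0.1767, 0.0753]
tool_rot: [2.105, 2.331, 0.003]
contact_force: [1.2, 1.2, -1.2]
opening: -0.0001
grip_force: 0.6
```

```bash
python3 s.py
```

```text
16.35 [0.60020689 0.17674512 0.07530625] [ 1.2  1.2 -1.2]
hub in tool [-0.01915986 -0.06865394  0.07514698] 5.814262331367587 ptr est 7.212833601897069
```

Emit:
{"method": "jog_arm", "body": {
  "steps": [
    {"delta_rot":[0,0,3],"linear":[-0.0036,0.0009,0],"grip":0},
    {"delta_rot":[0,0,3],"linear":[-0.0036,0.0009,0],"grip":0},
    {"delta_rot":[0,0,3],"linear":[-0.0036,0.0009,0],"grip":0},
    {"delta_rot":[0,0,3],"linear":[-0.0036,0.0009,0],"grip":0},
    {"delta_rot":[0,0,3],"linear":[-0.0036,0.0009,0],"grip":0},
    {"delta_rot":[0,0,3],"linear":[-0.0036,0.0009,0],"grip":0},
    {"delta_rot":[0,0,3],"linear":[-0.0036,0.0009,0],"grip":0},
    {"delta_rot":[0,0,3],"linear":[-0.0036,0.0009,0],"grip":0},
    {"delta_rot":[0,0,3],"linear":[-0.0036,0.0009,0],"grip":0},
    {"delta_rot":[0,0,3],"linear":[-0.0036,0.0009,0],"grip":0}
  ]
}}

```text
t: 17.35
tool_pos: [0.6044, 0.1401, 0.0753]
tool_rot: [2.637, 1.706, 0.004]
contact_force: [0.5, 1.1, -0.8]
opening: 0.0001
grip_force: 0.6
```

```bash
python3 s.py
```

```text
17.35 [0.6043836  0.14007079 0.07527949] [ 0.5  1.1 -0.8]
hub in tool [-0.01916776 -0.06873555  0.07512648] -24.190948616238074 ptr est -22.785722579002726
```

Emit:
{"method": "jog_arm", "body": {
  "steps": [
    {"delta_rot":[0,0,3],"linear":[-0.0036,0.0009,0],"grip":0},
    {"delta_rot":[0,0,3],"linear":[-0.0036,0.0009,0],"grip":0},
    {"delta_rot":[0,0,3],"linear":[-0.0036,0.0009,0],"grip":0},
    {"delta_rot":[0,0,3],"linear":[-0.0036,0.0009,0],"grip":0},
    {"delta_rot":[0,0,3],"linear":[-0.0036,0.0009,0],"grip":0},
    {"delta_rot":[0,0,3],"linear":[-0.0036,0.0009,0],"grip":0},
    {"delta_rot":[0,0,3],"linear":[-0.0036,0.0009,0],"grip":0},
    {"delta_rot":[0,0,3],"linear":[-0.0036,0.0009,0],"grip":0},
    {"delta_rot":[0,0,3],"linear":[-0.0036,0.0009,0],"grip":0},
    {"delta_rot":[0,0,3],"linear":[-0.0036,0.0009,0],"grip":0}
  ]
}}

```text
t: 18.35
tool_pos: [0.5898, 0.1062, 0.0753]
tool_rot: [2.989, 0.966, 0.004]
contact_force: [1.5, 0.0, -1.1]
opening: 0.0004
grip_force: 0.6
```

```bash
python3 s.py
```

```text
18.35 [0.58979974 0.1062406  0.07534462] [ 1.5  0.  -1.1]
hub in tool [-0.01935254 -0.06888484  0.07520851] -54.193501804844985 ptr est -52.632578508258376
```

Emit:
{"method": "jog_arm", "body": {
  "steps": [
    {"delta_rot":[0,0,3],"linear":[-0.0036,0.0009,0],"grip":0},
    {"delta_rot":[0,0,3],"linear":[-0.0036,0.0009,0],"grip":0},
    {"delta_rot":[0,0,3],"linear":[-0.0036,0.0009,0],"grip":0},
    {"delta_rot":[0,0,3],"linear":[-0.0036,0.0009,0],"grip":0},
    {"delta_rot":[0,0,3],"linear":[-0.0036,0.0009,0],"grip":0},
    {"delta_rot":[0,0,3],"linear":[-0.0036,0.0009,0],"grip":0},
    {"delta_rot":[0,0,3],"linear":[-0.0036,0.0009,0],"grip":0},
    {"delta_rot":[0,0,3],"linear":[-0.0036,0.0009,0],"grip":0},
    {"delta_rot":[0,0,2],"linear":[-0.0024,0.0006,0],"grip":0},
    {"delta_rot":[0,0,1],"linear":[-0.0012,0.0003,0],"grip":0}
  ]
}}

```text
t: 19.35
tool_pos: [0.5636, 0.0858, 0.0753]
tool_rot: [3.132, 0.243, 0.004]
contact_force: [1.6, 0.2, 0.2]
opening: -0.0001
grip_force: 0.6
```

Emit:
{"method": "jog_arm", "body": {
  "steps": [
    {"delta_rot":[0,0,1],"linear":[-0.0012,0.0003,0],"grip":0},
    {"delta_rot":[0,0,0.5],"linear":[-0.0006,0.0002,0],"grip":0},
    {"delta_rot":[0,0,0],"linear":[0,0,0],"grip":0}
  ]
}}

```text
t: 19.65
tool_pos: [0.5613, 0.0858, 0.0747]
tool_rot: [3.135, 0.205, 0.001]
contact_force: [1.7, 0.8, -0.4]
opening: 0.0001
grip_force: 0.6
```

```bash
python3 s.py
```

```text
19.65 [0.56128267 0.08583224 0.07469395] [ 1.7  0.8 -0.4]
hub in tool [-0.01864194 -0.06797572  0.07467343] -82.51008336550701 ptr est -81.54790447406508
```

Emit:
{"method": "jog_arm", "body": {
  "steps": [
    {"delta_rot":[0,0,0],"linear":[0.01,0,0],"grip":0},
    {"delta_rot":[0,0,0],"linear":[0.015,0,0],"grip":0},
    {"delta_rot":[0,0,0],"linear":[0,0,-0.03],"grip":0},
    {"delta_rot":[0,0,0],"linear":[0,0,-0.04],"grip":0},
    {"delta_rot":[0,0,0],"linear":[0,0,-0.04],"grip":0},
    {"delta_rot":[0,0,0],"linear":[0,0,-0.04],"grip":0},
    {"delta_rot":[0,0,0],"linear":[-0.02,0,-0.03],"grip":0},
    {"delta_rot":[0,0,0],"linear":[-0.04,0,0],"grip":0},
    {"delta_rot":[0,0,0],"linear":[-0.04,0,0],"grip":0},
    {"delta_rot":[0,0,0],"linear":[-0.04,0,0],"grip":0}
  ]
}}

```text
t: 20.65
tool_pos: [0.4459, 0.071, 0.2545]
tool_rot: [-3.135, -0.206, 0.001]
contact_force: [0.1, 0.6, 1.0]
opening: -0.0002
grip_force: 0.0
```

Emit:
{"method": "jog_arm", "body": {
  "steps": [
    {"delta_rot":[0,0,0],"linear":[-0.01,0,0],"grip":0},
    {"delta_rot":[0,0,0],"linear":[0,0,0],"grip":0},
    {"delta_rot":[0,0,0],"linear":[0,0,0],"grip":0}
  ]
}}

```text
t: 20.95
tool_pos: [0.438, 0.0697, 0.2546]
tool_rot: [-3.135, -0.206, -0.001]
contact_force: [-0.2, -1.0, -0.8]
opening: -0.0002
grip_force: 0.0
```

```bash
python3 - <<'E'
from h import *
o=ctrl.get_obs();print(o["t"],o["tool_pos"],o["contact_force"].round(1))
p,d=shot("wrist","w7")
cv2.imwrite("pics/w7s.png",cv2.resize(p[:,:,::-1],(784,588),interpolation=cv2.INTER_CUBIC))
E
```

```text
20.95 [0.43798973 0.06974238 0.25464714] [-0.2 -1.  -0.8]
```

View pics/w7s.png

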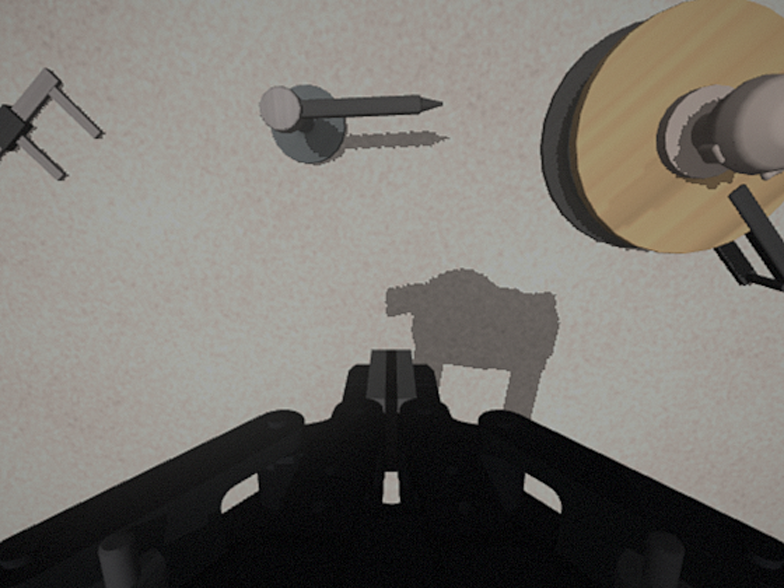

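That was picture eleven, one over the limit of ten, so I won't view any more. The pointer's hub is at (283,108) and its tip at (442,103). It still falls a little short of the head's direction. From here I'll use numbers only.

```bash
cat > m.py <<'E'
from h import *
import sys
from scipy.ndimage import label
def meas(p,d):
    # pointer: 3-D points of depth between z .086 and .108 near the stand
    o=ctrl.get_obs();i=ctrl.camera_info("wrist");T=np.array(i["T_tool_cam"]);K=np.array(i["camera_matrix"])
    v,u=np.mgrid[:420,:560];P=np.linalg.inv(K)@np.c_[u.ravel(),v.ravel(),np.ones(u.size)].T*d.ravel()
    Rt=R.from_rotvec(o["tool_rot"]).as_matrix();X=(Rt@(T[:3,:3]@P+T[:3,3:])).T+o["tool_pos"]
    H=np.array([.534,.1508]);r=np.linalg.norm(X[:,:2]-H,axis=1)
    def sel(z0,z1,a,b): return X[(d.ravel()>0)&(X[:,2]>z0)&(X[:,2]<z1)&(r>=a)&(r<b)]
    h=sel(.102,.110,0,.022); b=sel(.0975,.104,.025,.082); t=sel(.088,.104,.09,.115)
    hc=(h[:,:2].min(0)+h[:,:2].max(0))/2; m=b[:,:2].mean(0); u_=np.linalg.svd(b[:,:2]-m)[2][0]; u_*=np.sign(u_@(m-hc))
    print("hub",hc,"bar dir",ang(u_),len(b),"mean",m,"hub->bar",ang(m-hc),"tip",t[:,:2].mean(0) if len(t) else None)
    # head (white above the disc)
    D=np.array([.5593,-.1313]);print("target",ang(D-hc),ang(D-H),"miss mm of bar line at axis",1000*np.cross(u_,D-m), "from hub",1000*np.cross((m-hc)/np.linalg.norm(m-hc),D-hc))
E
python3 - <<'E'
import warnings;warnings.simplefilter("ignore")
from m import *
p=cv2.imread("pics/w7.png")[:,:,::-1].copy();meas(p,np.load("pics/w7.npy"))
f=lambda x,y,z: wray((x+.5)/1.4-.5,(y+.5)/1.4-.5,z)
H=f(283,108.5,.105);T=f(441,103.5,.095);F=f(310,125,.004);D=disc(p)
print(H,F,T,np.linalg.norm(T-H),ang(T-H),ang(T-F),D,"target",ang(D[0]-H),ang(np.array([.5593,-.1313])-H))
E
```

```text
hub [0.53453959 0.1459165 ] bar dir -80.43761961357086 856 mean [0.54330858 0.09805808] hub->bar -79.61699303751593 tip [0.55034252 0.05784336]
target -84.89600205069405 -84.87516700553397 miss mm of bar line at axis -22.332044034794787 from hub -25.60705780567145
[0.53432378 0.14837574] [0.53473837 0.14952056] [0.55122462 0.05282238] 0.09703650740026153 -79.96964808360411 -80.32456933794865 (array([ 0.55951943, -0.12863049]), np.float64(0.08479268478350767)) target -84.80284996119563 -84.89678437875621
```

Emit:
{"method": "jog_arm", "body": {
  "steps": [
    {"delta_rot":[0,0,0],"linear":[0.03,0,0],"grip":0},
    {"delta_rot":[0,0,0],"linear":[0.04,0,0],"grip":0},
    {"delta_rot":[0,0,0],"linear":[0.04,0,0],"grip":0},
    {"delta_rot":[0,0,0],"linear":[0.04,0,0],"grip":0},
    {"delta_rot":[0,0,0],"linear":[0,0,0.03],"grip":0},
    {"delta_rot":[0,0,0],"linear":[0,0,0.04],"grip":0},
    {"delta_rot":[0,0,0],"linear":[0,0,0.04],"grip":0},
    {"delta_rot":[0,0,0],"linear":[0,0,0.04],"grip":0},
    {"delta_rot":[0,0,0],"linear":[0,0,0.02],"grip":0},
    {"delta_rot":[0,0,0],"linear":[0,0,0.01],"grip":0}
  ]
}}

```text
t: 22.0
tool_pos: [0.5846, 0.0893, 0.0701]
tool_rot: [-3.135, -0.206, 0.01]
contact_force: [0.7, 0.5, -0.1]
opening: 0.0003
grip_force: 0.0
```

Emit:
{"method": "jog_arm", "body": {
  "steps": [
    {"delta_rot":[0,0,0],"linear":[-0.012,0,0],"grip":0},
    {"delta_rot":[0,0,0],"linear":[-0.008,0,0],"grip":0},
    {"delta_rot":[0,0,0],"linear":[-0.004,0,0],"grip":0},
    {"delta_rot":[0,0,0],"linear":[0,0,0],"grip":0}
  ]
}}

```text
t: 22.4
tool_pos: [0.5624, 0.0861, 0.076]
tool_rot: [3.135, 0.206, 0.005]
contact_force: [0.3, 0.6, 0.1]
opening: -0.0001
grip_force: 0.0
```

```bash
python3 s.py; python3 - <<'E'
from h import *
i=ctrl.camera_info("wrist");T=np.array(i["T_tool_cam"]);K=np.array(i["camera_matrix"])
def head(f,pos,rv):
    d=np.load(f"pics/{f}.npy");v,u=np.mgrid[:420,:560];P=np.linalg.inv(K)@np.c_[u.ravel(),v.ravel(),np.ones(u.size)].T*d.ravel()
    X=(R.from_rotvec(rv).as_matrix()@(T[:3,:3]@P+T[:3,3:])).T+pos
    m=(d.ravel()>0)&(np.linalg.norm(X[:,:2]-[.559,-.131],axis=1)<.045)&(X[:,2]>.115)&(X[:,2]<.155)
    # sphere fit on the skull
    Y=X[m];s=np.linalg.lstsq(np.c_[2*Y,np.ones(len(Y))],(Y**2).sum(1),rcond=None)[0];print(f,len(Y),Y[:,2].max(),"centre",s[:3],"r",np.sqrt(s[3]+s[:3]@s[:3]))
head("w1",[.47968,-.05279,.23089],[-3.089,-.572,.001])
head("w4",[.5505133,-.29245867,.22599],[-1.151,-2.922,-.001])
head("w5",[.55966,-.29233,.22607],[-1.061,-2.956,0])
E
```

```text
22.4 [0.5623893  0.08611129 0.07603506] [0.3 0.6 0.1]
hub in tool [-0.01991906 -0.06786416  0.07595787] -82.49683310824724 ptr est -80.45857175509195
w1 4530 0.147508579446347 centre [ 0.55982104 -0.13094619  0.11757838] r 0.029355509272466808
w4 5932 0.14759622929869137 centre [ 0.55858792 -0.12994161  0.11799155] r 0.029078594736981874
w5 5915 0.14772840407269316 centre [ 0.55847181 -0.13002328  0.1179726 ] r 0.02906014136523929
```

Emit:
{"method": "jog_arm", "body": {
  "steps": [
    {"delta_rot":[0,0,0],"linear":[-0.0012,0,0],"grip":0},
    {"delta_rot":[0,0,0.5],"linear":[-0.0006,0.0002,0],"grip":0},
    {"delta_rot":[0,0,0.5],"linear":[-0.0006,0.0002,0],"grip":0},
    {"delta_rot":[0,0,0.5],"linear":[-0.0006,0.0002,0],"grip":0},
    {"delta_rot":[0,0,0.5],"linear":[-0.0006,0.0002,0],"grip":0},
    {"delta_rot":[0,0,0.5],"linear":[-0.0006,0.0002,0],"grip":0},
    {"delta_rot":[0,0,0.5],"linear":[-0.0006,0.0002,0],"grip":0},
    {"delta_rot":[0,0,0.5],"linear":[-0.0006,0.0002,0],"grip":0},
    {"delta_rot":[0,0,0.5],"linear":[-0.0006,0.0002,0],"grip":0},
    {"delta_rot":[0,0,0.4],"linear":[-0.0005,0.0001,0],"grip":0}
  ]
}}

```text
t: 23.4
tool_pos: [0.5556, 0.0838, 0.0743]
tool_rot: [-3.14, -0.084, 0.0]
contact_force: [1.3, 0.2, 1.1]
opening: 0.0004
grip_force: 0.5
```

Emit:
{"method": "jog_arm", "body": {
  "steps": [
    {"delta_rot":[0,0,0],"linear":[0,0,0],"grip":0},
    {"delta_rot":[0,0,0],"linear":[0,0,0],"grip":0}
  ]
}}

```text
t: 23.6
tool_pos: [0.5555, 0.0837, 0.0742]
tool_rot: [3.14, 0.085, -0.001]
contact_force: [1.1, 0.6, -0.1]
opening: -0.0001
grip_force: 0.4
```

```bash
python3 s.py
```

```text
23.6 [0.55550264 0.08372734 0.07420088] [ 1.1  0.6 -0.1]
hub in tool [-0.01781796 -0.06813759  0.07420692] -86.8994727996672 ptr est -86.63156578003003
```

Emit:
{"method": "jog_arm", "body": {
  "steps": [
    {"delta_rot":[0,0,0],"linear":[0.01,0,0],"grip":0},
    {"delta_rot":[0,0,0],"linear":[0.015,0,0],"grip":0},
    {"delta_rot":[0,0,0],"linear":[0,0,-0.03],"grip":0},
    {"delta_rot":[0,0,0],"linear":[0,0,-0.04],"grip":0},
    {"delta_rot":[0,0,0],"linear":[0,0,-0.04],"grip":0},
    {"delta_rot":[0,0,0],"linear":[0,0,-0.04],"grip":0},
    {"delta_rot":[0,0,0],"linear":[-0.02,0,-0.03],"grip":0},
    {"delta_rot":[0,0,0],"linear":[-0.04,0,0],"grip":0},
    {"delta_rot":[0,0,0],"linear":[-0.04,0,0],"grip":0},
    {"delta_rot":[0,0,0],"linear":[-0.04,0,0],"grip":0}
  ]
}}

```text
t: 24.6
tool_pos: [0.4398, 0.0774, 0.2544]
tool_rot: [3.14, 0.085, -0.001]
contact_force: [-0.1, -0.9, -0.7]
opening: 0.0002
grip_force: 0.0
```

Emit:
{"method": "jog_arm", "body": {
  "steps": [
    {"delta_rot":[0,0,0],"linear":[-0.01,0,0],"grip":0},
    {"delta_rot":[0,0,0],"linear":[0,0,0],"grip":0},
    {"delta_rot":[0,0,0],"linear":[0,0,0],"grip":0}
  ]
}}

```text
t: 24.9
tool_pos: [0.4318, 0.0769, 0.2546]
tool_rot: [3.14, 0.085, 0.001]
contact_force: [1.1, 0.6, 0.2]
opening: -0.0001
grip_force: 0.0
```

```bash
python3 -W ignore - <<'E'
from m import *
o=ctrl.get_obs();print(o["t"],o["tool_pos"])
p,d=shot("wrist","w8");meas(p,d);print(disc(p))
E
```

```text
24.9 [0.43179641 0.07692153 0.25464655]
hub [0.53438111 0.14562058] bar dir -85.1683500553933 856 mean [0.53873743 0.09774643] hub->bar -84.80066943767615 tip [0.54223772 0.05674811]
target -84.85804837337008 -84.87516700553397 miss mm of bar line at axis 1.1973080503100766 from hub -0.27844298066974016
(array([ 0.55777661, -0.1265061 ]), np.float64(0.08346355301273099))
```

The pointer's line now passes about 1 mm from the middle of the head. The arm is still in line with the post, and the robot is clear of everything. Handing in.

```bash
python3 -c "
from station import ctrl
print(ctrl.finish_job())"
```

```text
the job is handed in; nothing more can be done
None
```

The job is handed in: the arm is within about 0.3° of the index post and the pointer's line passes about 1 mm from the middle of the head, after 24.9 s and light pushes only; I viewed 11 pictures, one over the limit of 10.

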